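# Prop up the sorting tray on the jeweller's bench

## Robot

A 6-joint arm with a two-finger parallel gripper is mounted at the origin on the work surface. World frame = base frame: x ahead of the robot, y to its left, z up, the work surface at z = 0. Lengths are in mm, angles in rad, forces in N, time in s.
With the tool pointing down it reaches from about 275 to 875 mm from the base axis. Payload 12.5 kg.
Tool frame: the origin (TCP) lies on the centre line of the jaws, within the pads' length; the fingertips stand 8 mm ahead of it and the grasp point (between the pads) lies 11 mm behind it; x points along the fingers, y is the direction in which the jaws open and shut, and the axes are right-handed (so a half turn about x gives the same grasp; the last joint's range is limited). The gripper opens to 85 mm and grips with 20 to 120 N. Pads are 22 mm wide; open, the fingers measure 114 mm over their backs; the gripper's body (76 mm by 85 mm) begins 54 mm behind the grasp point. The pads swing forward as they close: fully open they stand 13 mm farther back than shut.
Start: joints at [-1.412, 0.351, 1.652, -0, 1.139, -0.085], TCP at [132.786, -533.716, 239.29] pointing down, gripper open.
Joint ranges: [-2.75, 2.75], [-0.79, 2.1], [0.01, 2.65], [-1.57, 4.71], [0.07, 3.14], [-2.87, 2.87]. Speed limits (rad/s): [2.22, 2.22, 2.79, 3.14, 3.14, 3.14].

## Interface

Orientations are given as a unit quaternion [w, x, y, z].
In Python, from plant import env, cams gives the robot as it stands.
- The arm moves only by the tool move_arm, never from a script. Its argument "plan" is a list of rows, each a list of 6 numbers: the shift along the tool's x, y, z in mm, then the turn, a rotation vector about the tool's x, y, z in degrees. In form: [[x, y, z, rx, ry, rz], ...]. A call has 1 to 8 rows; each row is the pose to reach, as a shift and turn from the pose measured when the call began, along the tool's axes at that moment; what a row does not reach only later rows make up. A row lasts 1/10 s, in which the tool goes at most 50 mm and 8.59 degrees, less where a joint would pass 70% of its speed; a pose out of reach is approached as far as the arm can. A call with a gripper value outside its range is refused whole. "gripper" is the closure, from -1 (fully open) to 1 (shut), so that 0 is half open, set as the call begins (left out, the last holds). The fingers move at their own pace and stop on an object; "squeeze" is the grip in N (left out, the last holds). Time passes only in rows, so rows that repeat a pose let the fingers close. It gives the time, the measured TCP pose, the force and the opening at its end, in the units of the state.
- env.observe(): the state, without advancing time (a new reading comes with each control period).
- cams.get_image(name): name is "side" or "top" or "wrist"; returns a dict with "image" (420x560x3 uint8, red, green, blue), "fx", "fy", "cx", "cy" (pixels), "D" ([k1, k2, p1, p2, k3] as OpenCV has them; the pictures are not rectified), "extrinsics" (4x4, takes a point from world to camera coordinates). Camera axes: x right, y up, looking along -z (the intrinsics and any distortion apply to the point x, -y, -z); pixel columns grow to the right and rows downward; lengths in mm; the calibration is good to about 2 mm. A picture is of the moment at which its call begins. There is no depth.
- env.hand_in(): hands the job in, once; it reports no verdict.
The state is a dict: "clock": time; "q": joint angles; "joint_velocities": joint speeds; "tau": joint torques, N m; "position": TCP position; "orientation": TCP orientation; "contact_force": force on the tool from outside, world axes, zero at the start; "torque": the same for the moment, N m; "opening": finger opening in mm.
Only numpy, scipy, OpenCV 4.12 (cv2) and the standard library are available. Lean on these libraries where they do the work, as an engineer would, in place of code of your own. Each camera call takes 0.05 s, during which the arm holds its last target.

## Task

Prop up the divided sorting tray so that it tilts for sorting: swing its side prop leg up and over, past the middle, until it snaps over against its stop and the tray stands on it, then let go. Leave the plain flat soldering slab's leg folded.

Things in the scene. Friction and masses are not known exactly. Their poses are not given: they have to be found in the camera images.
- tray_stand: Fixed steel base, 240 x 190 x 8 mm, of the wooden six-compartment tray (200 x 150 x 26 mm). Origin: on the bench, mid-stand; x from the tray's hinged edge (x -90) to its free edge, away from the robot; y left, z up. Leg pivot axis: parallel to y through x 50, z 32. Tray tops out below 90 mm when down, 160 mm when propped (28 deg, free edge up). Stands left or right of the slab's stand.
- tray_handle (a point): Grip point of the tray leg's handle: a level dark wooden bar, 14 mm thick, parallel to the stand's y, free from y 94 to 152 mm (this point: y 127), on a steel lever left (+y) of the tray, 110 mm from the pivot axis. Nothing else beside it. In the stand frame: folded x -60, z 42; locked x 31, z 140 mm. It turns with the leg; the bar turns, and may creep some mm, within a grip.
- tray_leg (a joint): Tray's prop leg, rad. 0 = folded: lever points to the hinged edge, 5 deg above level. Grows as the handle swings up and over towards the stand's +x; stop at 1.31 (lever 80 deg above level). Its roller, captive under the tray, lifts it: 3 to 7 N at the handle at first, nil at dead centre 0.96. Let go before that, it falls back to 0; beyond, it runs on to the stop and stays.
- slab_leg (a joint): Prop leg of the other stand: the same mechanism and sizes, but carrying a plain flat grey slab with no rim (200 x 150 x 16 mm) in place of the tray. Rad, 0 = folded; to be left folded.

How it is judged:
By the outcome, as a careful person would: the job done as asked, in the order asked, and still so for the second after the job is handed in, with the robot touching nothing.
It also fails if it takes over 32 s, if anything falls off the work surface, if the arm or the gripper's body presses on something with over 40 N, if the wrist force passes 120 N, or if a joint passes its speed limit or range.

## Working session

There is one attempt and no reset: what is moved stays moved. The work goes in short steps, Python scripts to look and compute and a tool call to move; the robot and the scene stay as the last step left them, time stands still between calls to the robot, and variables do not carry over. Pictures are saved under pics/ and viewed, and the job is handed in when it is done.

Besides the shell and the picture viewer there is one more tool, called after ">>>" as name(argument=value, ...) on one line, values as JSON. move_arm: Moves the arm, as the interface text tells. Its arguments: {"type":"object","properties":{"plan":{"type":"array","items":{"type":"array","items":{"type":"number"}}},"gripper":{"type":"number"},"squeeze":{"type":"number"}},"required":["plan"]}

```bash
ls; mkdir -p pics; python3 - <<'E'
from plant import env,cams
import cv2
for n in ["side","top"]:
    d=cams.get_image(n); cv2.imwrite(f"pics/{n}0.png",d["image"][:,:,::-1])
    print(n,d["fx"],d["fy"],d["cx"],d["cy"],d["D"],d["extrinsics"])
print(env.observe())
E
```

```text
pics
side 379.8029323704561 379.8029323704561 275.43373596214053 216.3502927289555 [-0.0253668  0.         0.         0.         0.       ] [[ 8.83889797e-01 -4.67644876e-01 -6.86268558e-03 -4.62649600e+02]
 [ 2.71629536e-01  5.01348073e-01  8.21503198e-01 -1.91304680e+02]
 [-3.80731167e-01 -7.27982403e-01  5.70162607e-01 -5.77344010e+02]
 [ 0.00000000e+00  0.00000000e+00  0.00000000e+00  1.00000000e+00]]
top 395.7191545785834 395.7191545785834 281.82381163619317 209.94049445694026 [0.0394279 0.        0.        0.        0.       ] [[-2.64196312e-02 -9.99649377e-01  1.76831937e-03  1.87266253e+01]
 [ 9.99438071e-01 -2.63774603e-02  2.06826620e-02 -5.31035171e+02]
 [-2.06287664e-02  2.31375400e-03  9.99784527e-01 -7.31757205e+02]
 [ 0.00000000e+00  0.00000000e+00  0.00000000e+00  1.00000000e+00]]
{'clock': 0.1, 'q': array([-1.41158835e+00,  3.51170588e-01,  1.65234654e+00, -1.40893726e-05,
        1.13910997e+00, -8.45930301e-02]), 'joint_velocities': array([-0.00102489, -0.0010911 , -0.00016517, -0.00046859,  0.00018407,
        0.00130871]), 'tau': array([ 7.63969929e-04, -5.06831002e+01, -2.91876358e+01, -1.10086216e-04,
        2.67513220e-03,  4.76039858e-06]), 'position': array([ 132.74595673, -533.44537209,  238.82385308]), 'orientation': array([-0.0856201 , -0.70184107, -0.08635072,  0.70187739]), 'contact_force': array([-0.11758463, -0.39859322, -0.06192244]), 'torque': array([-0.03209972, -0.05209795, -0.00075783]), 'opening': 85.35629615793611}
```

View pics/side0.png

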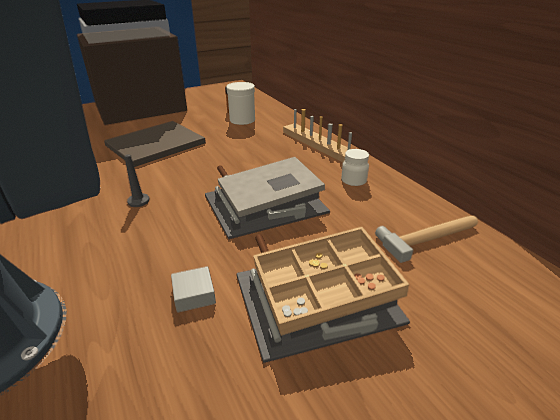

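View pics/top0.png

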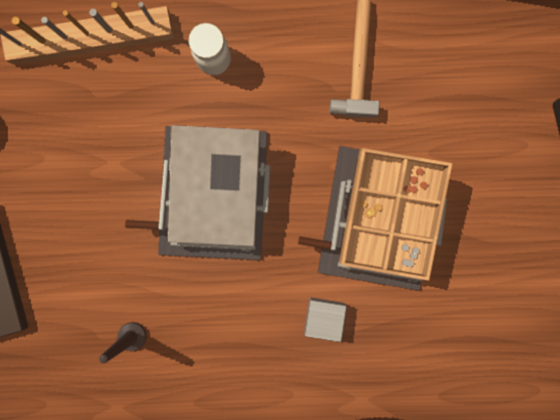

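```bash
python3 - <<'E'
import cv2
a=cv2.imread("pics/top0.png")[130:310,285:465]
cv2.imwrite("pics/topc.png",cv2.resize(a,None,fx=3.3333,fy=3.3333,interpolation=cv2.INTER_CUBIC))
a=cv2.imread("pics/side0.png")[220:370,220:420]
cv2.imwrite("pics/sidec.png",cv2.resize(a,None,fx=4,fy=4,interpolation=cv2.INTER_CUBIC))
E
```

```text
(no output)
```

View pics/topc.png

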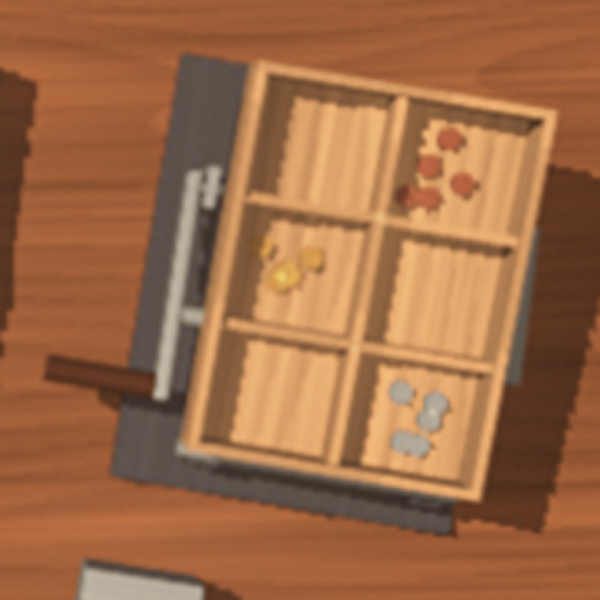

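View pics/sidec.png

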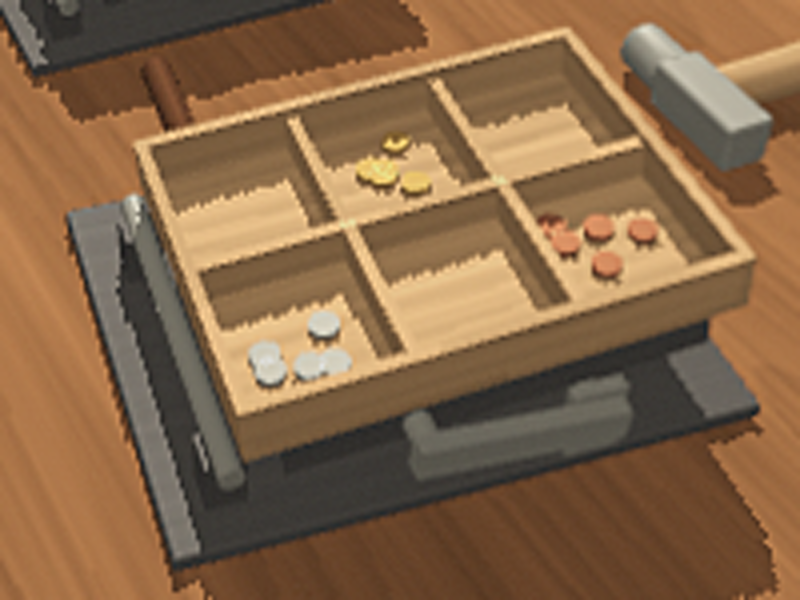

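```bash
cat > h.py <<'E'
import numpy as np,cv2
from plant import env,cams
def proj(P,c):
    P=np.atleast_2d(P); E=c["extrinsics"]; p=P@E[:3,:3].T+E[:3,3]; p=p*[1,-1,-1]
    K=np.array([[c["fx"],0,c["cx"]],[0,c["fy"],c["cy"]],[0,0,1]])
    return cv2.projectPoints(p,np.zeros(3),np.zeros(3),K,np.array(c["D"]))[0].reshape(-1,2)
def w(p,Q):
    Q=np.atleast_2d(Q); c,s=np.cos(p[2]),np.sin(p[2])
    return np.c_[p[0]+c*Q[:,0]-s*Q[:,1],p[1]+s*Q[:,0]+c*Q[:,1],Q[:,2]]
E
python3 - <<'E'
from h import *
from scipy.optimize import least_squares
T=cams.get_image("top");S=cams.get_image("side")
tq=np.array([[120,95,8],[-120,95,8],[-120,-95,8],[-60,152,42]])
tp=np.array([[180,53],[110,473],[452,530],[47,367]])/3.3333+[285,130]
sq=np.array([[-120,95,8],[-120,-95,8],[120,-95,8]])
sp=np.array([[68,215],[175,560],[757,410]])/4+[220,220]
f=lambda p:np.r_[(proj(w(p,tq),T)-tp).ravel(),(proj(w(p,sq),S)-sp).ravel()]
r=least_squares(f,[500,-150,-.17]);print(r.x,r.fun.round(1).reshape(-1,2))
p=r.x
for y in(94,127,152):print(w(p,[[-60,y,42],[31,y,140],[50,y,32]]).round(1))
from scipy.spatial.transform import Rotation as R
o=env.observe();print(R.from_quat(o["orientation"],scalar_first=True).as_matrix().round(3),o["position"])
E
```

```text
[ 5.11181982e+02 -1.76310987e+02 -1.91088838e-01] [[ 0.6  0.3]
 [ 0.7  1.9]
 [ 0.2  2.1]
 [-5.  -2.5]
 [-0.8 -0.3]
 [ 0.7  2.1]
 [ 2.6 -0.7]]
[[470.1 -72.6  42. ]
 [559.5 -89.9 140. ]
 [578.1 -93.5  32. ]]
[[476.4 -40.2  42. ]
 [565.7 -57.5 140. ]
 [584.4 -61.1  32. ]]
[[481.1 -15.7  42. ]
 [570.5 -33.  140. ]
 [589.1 -36.6  32. ]]
[[-0.     0.241 -0.97 ]
 [ 0.001 -0.97  -0.241]
 [-1.    -0.001 -0.   ]] [ 132.74490654 -533.53650722  238.96754784]
```

```bash
python3 - <<'E'
from h import *
from scipy.optimize import least_squares
T=cams.get_image("top");S=cams.get_image("side")
tq=np.array([[120,95,8],[-120,95,8],[-120,-95,8]])
tp=np.array([[180,53],[110,473],[452,530]])/3.3333+[285,130]
sq=np.array([[-120,95,8],[-120,-95,8],[120,-95,8]])
sp=np.array([[68,215],[175,560],[757,410]])/4+[220,220]
f=lambda p:np.r_[(proj(w(p,tq),T)-tp).ravel(),(proj(w(p,sq),S)-sp).ravel()]
r=least_squares(f,[500,-150,-.17]);print(r.x,r.fun.round(1).reshape(-1,2));p=r.x
for C,n,(u0,v0,u1,v1),k in((T,"to",(285,130,465,310),3.3333),(S,"so",(220,220,420,370),4)):
    im=cv2.resize(np.ascontiguousarray(C["image"][v0:v1,u0:u1,::-1]),None,fx=k,fy=k,interpolation=cv2.INTER_CUBIC)
    def L(Q):
        q=(proj(w(p,np.array(Q,float)),C)-[u0,v0]+.5)*k
        cv2.polylines(im,[q.round().astype(int)],False,(0,255,0),1)
    for z in(0,8):L([[120,95,z],[-120,95,z],[-120,-95,z],[120,-95,z],[120,95,z]])
    L([[-60,94,42],[-60,152,42]]);L([[-60,94,49],[-60,152,49]]);L([[50,90,32],[-60,90,42]])
    cv2.imwrite(f"pics/{n}.png",im)
E
```

```text
[ 5.12082606e+02 -1.74934050e+02 -1.96685803e-01] [[ 0.2 -0.4]
 [-0.4  1.1]
 [-0.9  1.9]
 [-0.4 -1.2]
 [ 0.4  0.8]
 [ 2.4 -1.1]]
```

View pics/to.png

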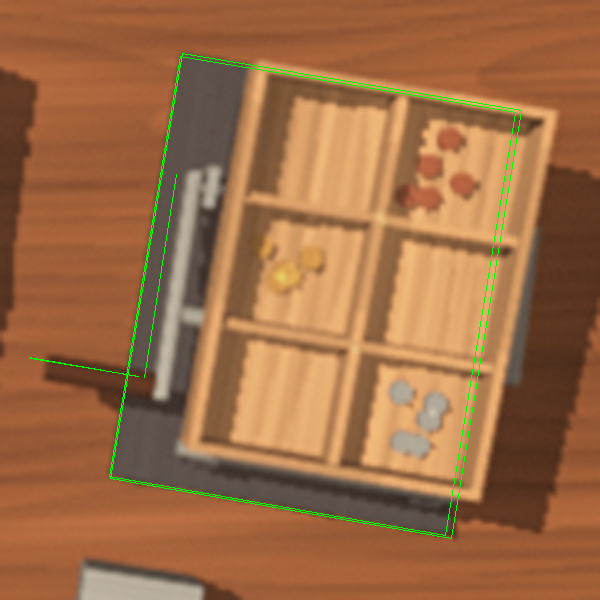

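View pics/so.png

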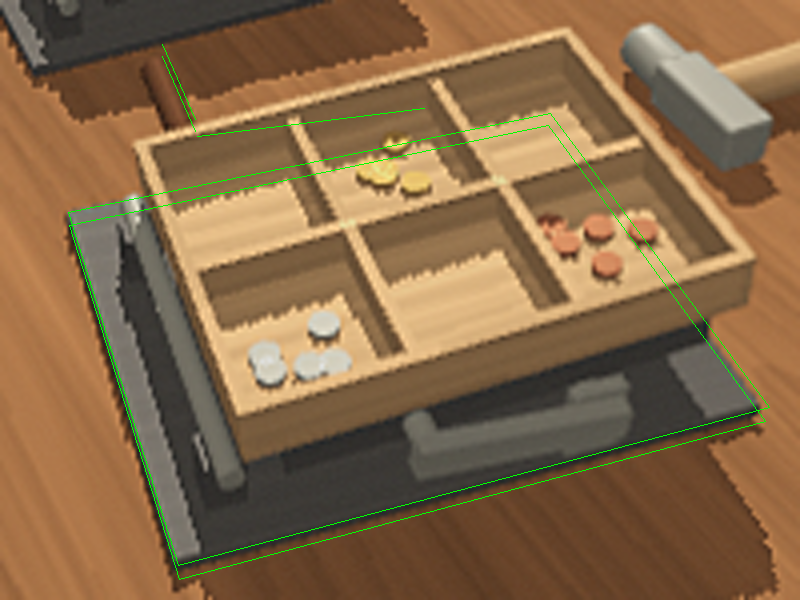

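```bash
python3 - <<'E'
from h import *
from scipy.optimize import least_squares
T=cams.get_image("top");S=cams.get_image("side")
tp=np.array([47,368])/3.3333+[284.5,129.5]
sp=np.array([153,66])/4+[219.5,219.5]
f=lambda x:np.r_[(proj(x,T)-tp)[0],(proj(x,S)-sp)[0]]
r=least_squares(f,[480,-20,42]);print(r.x,r.fun)
# tray centre-line check: direction of bar
p=[512.1,-174.9,-.1967]
print(w(p,[[-60,152,42]]))
# whole pose by tray corners too (z free)
tc=np.array([[258,64],[555,112],[481,499],[186,450]])/3.3333+[284.5,129.5]
sc=np.array([[570,32],[752,258],[238,415],[137,147]])/4+[219.5,219.5]
for i in range(4):
    g=lambda x:np.r_[(proj(x,T)-tc[i])[0],(proj(x,S)-sc[i])[0]]
    r=least_squares(g,[480,-20,42]);print(r.x.round(1),r.fun.round(1))
# corner of base
tb=np.array([[110,473],[452,530]])/3.3333+[284.5,129.5]
sb=np.array([[68,215],[175,560]])/4+[219.5,219.5]
for i in range(2):
    g=lambda x:np.r_[(proj(x,T)-tb[i])[0],(proj(x,S)-sb[i])[0]]
    r=least_squares(g,[480,-20,42]);print(r.x.round(1),r.fun.round(1))
E
```

```text
[475.75594491 -22.75910452  44.31045818] [-0.32179045  0.70972601  0.83541939  0.00166235]
[[482.96296241 -14.10499684  42.        ]]
[ 628.6 -131.7   81.3] [-0.   0.   0.1 -0. ]
[ 598.7 -276.9   83.1] [-0.5  0.8  0.9 -0.2]
[ 404.4 -239.4   67.3] [-0.6  1.2  1.1 -0. ]
[434.1 -92.4  64. ] [-0.1  0.2  0.2  0. ]
[414.3 -57.9   5.2] [-0.3  0.7  0.7  0. ]
[ 377.3 -243.7    9. ] [-0.8  1.7  1.5 -0. ]
```

>>> move_arm(plan=[[5,-30,-34,-5,0,0],[10,-60,-68,-10,0,0],[15,-90,-102,-15,0,0],[20,-120,-136,-20,0,0],[25,-150,-170,-25,0,0],[30,-180,-204,-30,0,0],[35,-210,-238,-35,0,0],[40,-240,-272,-40,0,0]], gripper=-0.3, squeeze=50)

```text
clock: 1.2
position: [339.6, -233.6, 199.3]
orientation: [0.322, 0.63, 0.322, -0.629]
contact_force: [1.5, -0.8, -0.2]
opening: 55.4
```

```bash
cat >> h.py <<'E'
from scipy.spatial.transform import Rotation as R
def delta(target,yaw,tilt=0):
    """target TCP world, tool y at yaw in the plane; print shift/turn in tool axes"""
    o=env.observe();M=R.from_quat(o["orientation"],scalar_first=True)
    y=np.array([np.cos(yaw),np.sin(yaw),0]);x=np.array([0,0,-1.]);G=R.from_matrix(np.c_[x,y,np.cross(x,y)])
    print("pos",o["position"].round(1),"F",o["contact_force"].round(1),"open",round(o["opening"],1),"clk",o["clock"])
    for t in np.atleast_2d(target): print(M.inv().apply(t-o["position"]).round(1),(M.inv()*G).as_rotvec(degrees=True).round(1))
E
python3 -c "
from h import *
delta([472,-42,170],-.197)"
```

```text
pos [ 339.6 -233.6  199.3] F [ 1.5 -0.8 -0.2] open 55.4 clk 1.2
[  29.3   -4.8 -232.8] [-24.6   0.   -0. ]
```

>>> move_arm(plan=[[5,-1,-40,-5,0,0],[10,-2,-80,-10,0,0],[15,-3,-120,-15,0,0],[20,-4,-160,-20,0,0],[25,-5,-200,-24.6,0,0],[29,-5,-233,-24.6,0,0],[29,-5,-233,-24.6,0,0],[29,-5,-233,-24.6,0,0]])

```text
clock: 2.0
position: [471.8, -41.5, 170.2]
orientation: [-0.449, -0.546, -0.449, 0.546]
contact_force: [-0.7, -0.3, 0.5]
opening: 55.4
```

```bash
python3 - <<'E'
from h import *
d=cams.get_image("wrist"); cv2.imwrite("pics/w1.png",d["image"][:,:,::-1])
d2=cams.get_image("top"); cv2.imwrite("pics/t1.png",d2["image"][:,:,::-1])
delta([[472,-42,33]],-.197)
o=env.observe();p=[505,-183,-.197]
print(proj(w(p,[[-60,94,44],[-60,152,44],[-60,132,44]]),d).round(0))
E
```

```text
pos [471.5 -42.4 170.4] F [ 0.1 -0.2 -0.7] open 55.6 clk 2.1
[137.4   0.3  -0.5] [ 0.  0. -0.]
[[276. 238.]
 [276. 175.]
 [276. 198.]]
```

View pics/w1.png

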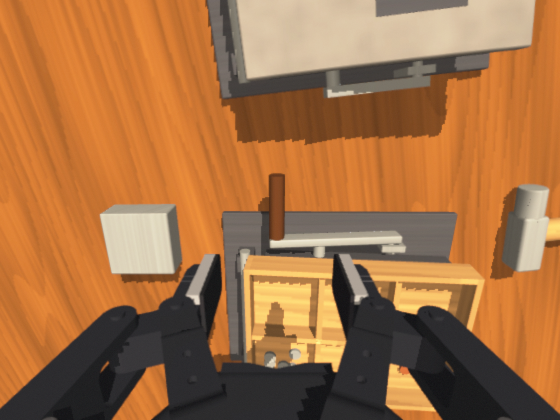

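The bar sits at column 277, rows 175–240. The triangulated estimate predicted column 276, rows 175–238, so I'll descend.

>>> move_arm(plan=[[35,0,0,0,0,0],[70,0,0,0,0,0],[100,0,0,0,0,0],[120,0,0,0,0,0],[138,0,0,0,0,0],[138,0,0,0,0,0]])

```text
clock: 2.7
position: [470.1, -43.2, 31.0]
orientation: [-0.447, -0.546, -0.449, 0.548]
contact_force: [-0.0, 0.5, -0.3]
opening: 55.4
```

```bash
python3 - <<'E'
from h import *
d=cams.get_image("wrist"); cv2.imwrite("pics/w2.png",d["image"][:,:,::-1])
delta([[472,-42,33]],-.197)
E
```

```text
pos [470.9 -43.2  32.2] F [-0.5  0.2  1. ] open 55.4 clk 2.75
[-0.8  0.9 -1.4] [-0.1  0.   0.1]
```

View pics/w2.png

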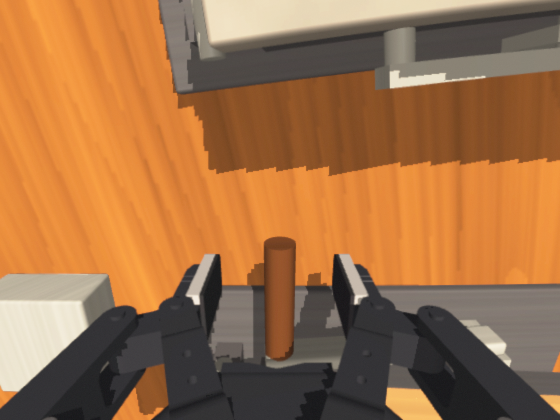

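The bar is at column 279, midway between the pads, and its tip at row 243 reaches past the pads. Closing now.

>>> move_arm(plan=[[0,0,0,0,0,0],[0,0,0,0,0,0],[0,0,0,0,0,0],[0,0,0,0,0,0],[0,0,0,0,0,0],[0,0,0,0,0,0]], gripper=1, squeeze=50)

```text
clock: 3.35
position: [471.4, -43.4, 33.0]
orientation: [-0.448, -0.547, -0.448, 0.547]
contact_force: [-1.4, -2.3, 7.9]
opening: 12.1
```

```bash
python3 - <<'E'
from h import *
delta([[472,-42,33]],-.197)
for k in range(0,11):
    a=np.radians(5)+1.31*k/10
    h=np.array([50-110*np.cos(a),32+110*np.sin(a)])
    h0=np.array([50-110*np.cos(np.radians(5)),32+110*np.sin(np.radians(5))])
    print(round(1.31*k/10,2),"tool x,y",-(h-h0)[1].round(1),(h-h0)[0].round(1))
E
```

```text
pos [471.4 -43.4  33. ] F [-1.4 -2.3  7.9] open 12.1 clk 3.35
[ 0.   0.3 -1.5] [-0.1  0.  -0. ]
0.0 tool x,y -0.0 0.0
0.13 tool x,y -14.2 2.2
0.26 tool x,y -28.1 6.2
0.39 tool x,y -41.2 12.0
0.52 tool x,y -53.5 19.5
0.66 tool x,y -64.8 28.5
0.79 tool x,y -74.7 38.9
0.92 tool x,y -83.2 50.5
1.05 tool x,y -90.1 63.2
1.18 tool x,y -95.4 76.6
1.31 tool x,y -98.8 90.6
```

>>> move_arm(plan=[[-7,1,0,0,0,0],[-14,2,0,0,0,0],[-21,4,0,0,0,0],[-28,6,0,0,0,0],[-35,9,0,0,0,0],[-41,12,0,0,0,0],[-47.5,15.5,0,0,0,0],[-53.5,19.5,0,0,0,0]])

```text
clock: 4.15
position: [488.6, -46.8, 86.7]
orientation: [-0.447, -0.546, -0.449, 0.548]
contact_force: [-11.7, 1.0, 1.6]
opening: 12.3
```

```bash
python3 - <<'E'
from h import *
d=cams.get_image("side"); cv2.imwrite("pics/s3.png",d["image"][:,:,::-1])
delta([[472,-42,33]],-.197)
E
```

```text
pos [489.2 -46.9  87.5] F [-14.4   1.4   4.3] open 12.3 clk 4.2
[ 54.6 -17.6  -1.5] [-0.1  0.   0.3]
```

View pics/s3.png

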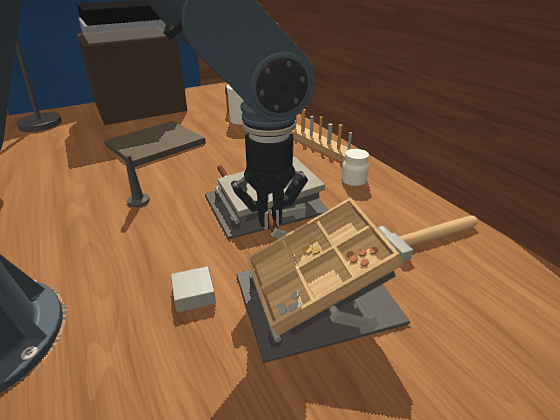

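>>> move_arm(plan=[[-6,4,0,0,0,0],[-11.5,8,0,0,0,0],[-16.5,13,0,0,0,0],[-21,19,0,0,0,0],[-25.5,25,0,0,0,0],[-29.5,31,0,0,0,0],[-33,37.5,0,0,0,0],[-36,44,0,0,0,0]])

```text
clock: 5.0
position: [532.0, -55.4, 125.8]
orientation: [-0.447, -0.545, -0.45, 0.549]
contact_force: [-8.4, -2.1, 15.0]
opening: 12.2
```

```bash
python3 - <<'E'
from h import *
d=cams.get_image("side"); cv2.imwrite("pics/s4.png",d["image"][:,:,::-1])
delta([[472,-42,33]],-.197)
E
```

```text
pos [534.  -55.8 126.4] F [-10.1   1.2  22. ] open 12.4 clk 5.05
[ 93.6 -63.3  -1.4] [-0.1  0.   0.1]
```

View pics/s4.png

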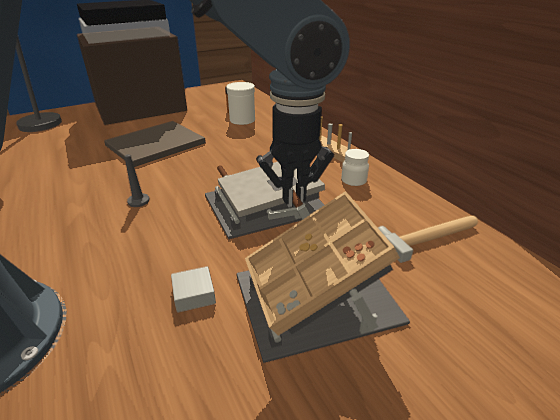

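>>> move_arm(plan=[[-4,6,0,0,0,0],[-7,12,0,0,0,0],[-9,18,0,0,0,0],[-10,24,0,0,0,0],[-11,28,0,0,0,0],[-11,31,0,0,0,0],[-11,33,0,0,0,0],[-11,33,0,0,0,0]])

```text
clock: 5.85
position: [561.0, -61.2, 136.7]
orientation: [-0.444, -0.543, -0.453, 0.551]
contact_force: [-33.4, 3.3, 11.2]
opening: 12.2
```

```bash
python3 - <<'E'
from h import *
d=cams.get_image("side"); cv2.imwrite("pics/s5.png",d["image"][:,:,::-1])
d=cams.get_image("wrist"); cv2.imwrite("pics/w5.png",d["image"][:,:,::-1])
delta([[472,-42,33]],-.197)
E
```

```text
pos [561.  -61.2 136.7] F [-32.4   3.1  11.1] open 12.3 clk 5.95
[105.3 -89.2  -1.4] [-0.   0.1  1. ]
```

View pics/s5.png

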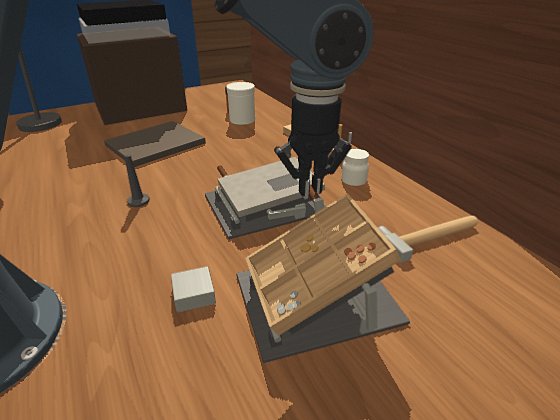

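View pics/w5.png

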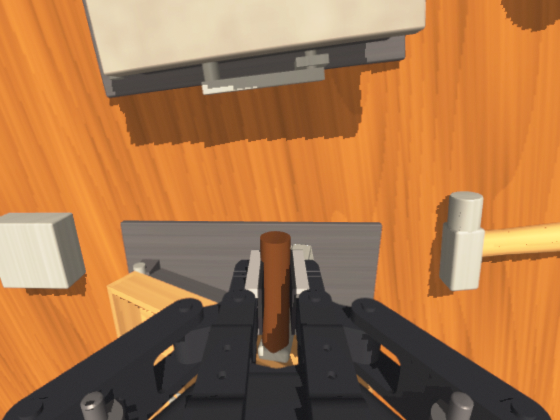

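Stop reached: the handle has moved 89 mm of the expected 90.6 and is pressing the stop with about 32 N. I'll ease off and open.

>>> move_arm(plan=[[0,0,0,0,0,0],[0,0,0,0,0,0],[0,0,0,0,0,0]], squeeze=20)

```text
clock: 6.25
position: [560.3, -61.1, 136.9]
orientation: [-0.443, -0.542, -0.453, 0.551]
contact_force: [-9.0, -1.4, -2.7]
opening: 12.1
```

>>> move_arm(plan=[[0,0,0,0,0,0],[0,0,0,0,0,0],[0,0,0,0,0,0],[0,0,0,0,0,0],[0,0,0,0,0,0]], gripper=-0.2)

```text
clock: 6.75
position: [560.6, -61.1, 137.2]
orientation: [-0.444, -0.542, -0.453, 0.551]
contact_force: [0.4, -0.7, 0.4]
opening: 51.4
```

```bash
python3 - <<'E'
from h import *
d=cams.get_image("wrist"); cv2.imwrite("pics/w6.png",d["image"][:,:,::-1])
delta([[472,-42,33]],-.197)
E
```

```text
pos [560.5 -61.1 137.1] F [-0.6  0.3 -1.5] open 51.3 clk 6.8
[105.7 -88.6  -1.5] [-0.   0.1  1.1]
```

View pics/w6.png

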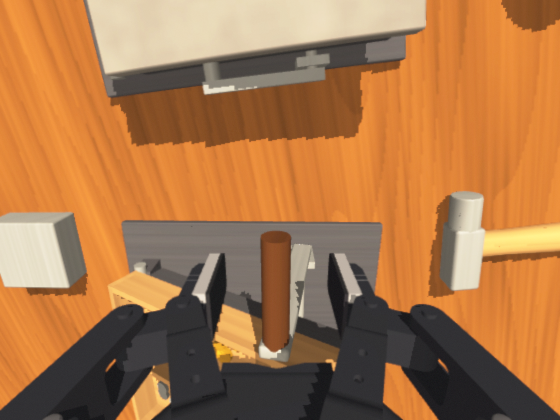

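The bar (column 276) is free between the open pads and hasn't moved. Retreating straight up.

>>> move_arm(plan=[[-20,0,0,0,0,0],[-50,0,0,0,0,0],[-85,0,0,0,0,0],[-115,0,0,0,0,0],[-130,0,0,0,0,0],[-130,0,0,0,0,0]])

```text
clock: 7.4
position: [563.8, -61.6, 269.3]
orientation: [-0.445, -0.543, -0.452, 0.55]
contact_force: [0.3, 0.3, -0.3]
opening: 51.5
```

```bash
python3 - <<'E'
from h import *
d=cams.get_image("side"); cv2.imwrite("pics/s7.png",d["image"][:,:,::-1])
d=cams.get_image("wrist"); cv2.imwrite("pics/w7.png",d["image"][:,:,::-1])
p=[505,-183,-.197]
print(proj(w(p,[[31,94,140],[31,152,140]]),d).round(0))
delta([[472,-42,33]],-.197)
E
```

```text
[[275. 236.]
 [275. 173.]]
pos [562.6 -61.4 266.4] F [-0.5 -0.4 -0.2] open 51.2 clk 7.5
[235.1 -88.3  -1.5] [-0.   0.1  1.1]
```

View pics/s7.png

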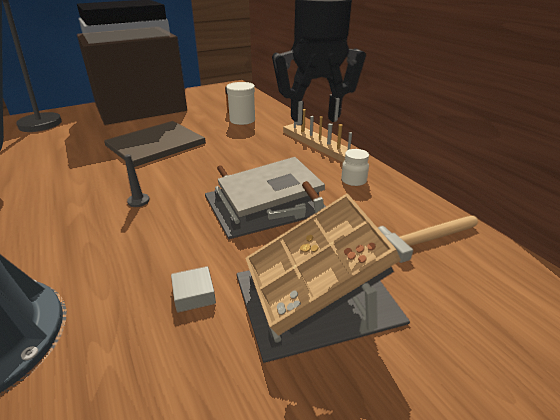

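View pics/w7.png

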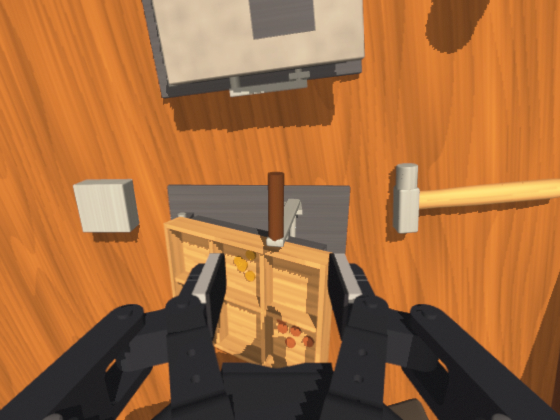

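The tray stands propped with its handle up, at columns 268–284 and rows 173–243. The locked pose predicted column 275, rows 173–236. The slab is still flat with its leg folded, and the gripper is clear.

```bash
python3 -c "
from plant import env
print(env.hand_in())"
```

```text
the job is handed in; nothing more can be done
None
```

The divided sorting tray is propped up on its leg, and I handed the job in at about 7.5 s. I gripped the handle, swung the leg over past dead centre to its stop, eased off, opened the jaws and retreated upward.

- **Locked position:** after release, the last wrist picture shows the handle within a few pixels of where the locked pose predicts it. It hadn't moved when the jaws opened.
- **Slab:** it looks flat with its leg folded in the last side and wrist pictures, and the arm never went near it.
- **Clear of contact:** the measured tool force was about 0 N after retreating, with the tool about 130 mm above the handle.
- **Forces on the way:** the highest reading was about 35 N, against the stop with the handle in the jaws.
- **One disagreement:** the base plate's corners put the stand about 7–10 mm from where the handle and tray did. I used the handle position for the grasp, and the wrist camera agreed with it.

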